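# Set the grinder, dose a cup on its sprung pad and stand it on the scale

## Task

First turn the handwheel on the grinder's deck clockwise (in more than one grip if need be) until its nose points straight at the small index post. Then take the plain straight-sided metal dosing cup (no handle), hold it upright under the grinder's spout and press it squarely down on the middle of the sprung round pad, fully down for about a second. Finally stand the cup upright on the middle of the small scale and let go; keep the cup upright throughout, do not hit the spout, and leave everything else where it stands.

Things in the scene. Friction and masses are not known exactly. Their poses are not given: they have to be found in the camera images.
- grinder: dosing grinder, fixed. Origin at table height below the pad's centre; +x points away from its open front, +y to the handwheel. Grey deck 25 mm high, x -90..100, y -265..225 mm. Dark column x -30..100, y -265..-115, 340 mm high, on it a glass hopper (radius 63) up to 452 mm
- index_post (a point): top of the index post, a thin steel pin (radius 4, 25 mm high) on the deck at the front side of the handwheel, 80 mm from its axis
- spout: aluminium spout arm fixed on the grinder, same origin and axes as the grinder: a bar over x -25..25, y -120..30, z 245..290 mm, covering the pad from above: an upright gripper does not fit between it and a cup on the pad, but the front (-x) is open
- pad_top (a point): centre of the top of the round steel sprung pad (radius 34 mm), 55 mm above the table when up; axes as the grinder's, moves down with the pad
- pad (a joint): pad travel in m: 0 up, 0.012 fully down; about 4 N to start it and 11 N to hold it fully down; springs back
- wheel (a joint): handwheel angle in rad, growing clockwise seen from above, 0 to 4.6; at 0 the nose points along the grinder's +x, at 3.14 (pi) it points along -x, straight at the index post
- wheel_grip (a point): grip point on the handwheel's vertical axis (155 mm in +y from the pad), 85 mm above the table, 10 mm below the top of its wooden grip bar; turns with the wheel, +x along the bar to the nose. Bar 70 long, 18 wide, 40 mm high, on a flat steel wheel (radius 52 mm, top 57 mm above the table); the nose reaches out to 69 mm
- dose_cup: dosing cup: plain straight brushed metal tumbler without handle, 56 mm diameter, 80 mm high, wall 3 mm, open at the top; origin at the centre of its underside, z up
- scale: small scale, fixed: black square base 100 x 100 x 16 mm with a round steel plate (84 mm diameter) on it, upper face 22 mm above the table; origin at the centre of its underside
- jar: glass jar with bamboo lid, 80 mm diameter, 100 mm high; bystander, origin at the centre of its underside
- pitcher: steel milk pitcher, 82 mm diameter, 90 mm high, with a handle reaching 65 mm out along its +y; bystander, origin at the centre of its underside
- canister: white ceramic canister with wooden lid, 74 mm diameter, 95 mm high; bystander, origin at the centre of its underside
- tamper: wooden-handled tamper standing on its round foot, 59 mm diameter, 92 mm high; bystander, origin at the centre of its underside
- saucer: teal saucer, 130 mm diameter, 15 mm high; bystander, origin at the centre of its underside
- cup: teal ceramic cup with handle on the saucer, 72 mm diameter, 60 mm high; bystander, origin at the centre of its underside
- knock_box: open aluminium knock box, 150 x 150 x 110 mm, fixed; bystander, origin at the centre of its underside
There are look-alikes about, which are no part of the job. Leave any orange or pink look-alike of the scale alone.

How it is judged (in metres and radians):
On the way, in this order (a step that is already met when the one before it is completed fails the run):
1. the handwheel's nose points at the index post (within 0.15 rad) and has stopped (value of joint wheel between 2.99 and 3.29 rad and velocity of joint wheel between -0.1 and 0.1 rad/s), for 0.3 s.
2. the held dosing cup, upright and within 15 mm of the pad's middle, keeps the pad fully down for half a second, with the wheel still set (value of joint wheel between 2.99 and 3.29 rad and value of joint pad above 0.0105 m and horizontal distance between dose_cup and pad_top below 0.015 m and z of dose_cup in the frame of pad_top between -0.005 and 0.005 m and angle between dose_cup's own z axis and vertical below 0.15 rad and contact force between the fingers and dose_cup above 1 N), for 0.5 s.
At the end, for the whole second after the job is handed in: the dosing cup stands upright (within 0.1 rad) and still on the scale's plate, within 25 mm of its middle; the pad is up again; the handwheel's nose still points at the index post within 0.15 rad; all bystanders are within 30 mm of where they stood (value of joint wheel between 2.99 and 3.29 rad and value of joint pad below 0.003 m and horizontal distance between dose_cup and scale below 0.025 m and z of dose_cup in the frame of scale between 0.018 and 0.027 m and angle between dose_cup's own z axis and vertical below 0.1 rad and linear speed of dose_cup below 0.02 m/s); the robot touches nothing.
It fails at once if a bystander was moved more than 30 mm (distance of any of jar, pitcher, canister, tamper, cup, saucer from where it was at the start of the episode above 0.03 m).
It fails at once if the spout was hit (over 15 N) (contact force between any of the arm, the fingers, dose_cup and spout above 15 N).
It fails at once if the dosing cup was tipped more than 0.5 rad (angle between dose_cup's own z axis and vertical above 0.5 rad).
It also fails if it takes over 72 s, if anything falls off the work surface, if the arm or the gripper's body presses on something with over 40 N, if the wrist force passes 120 N, or if a joint passes its speed limit or range.

## Robot

A 6-joint arm with a two-finger parallel gripper is mounted at the origin on the work surface. World frame = base frame: x ahead of the robot, y to its left, z up, the work surface at z = 0. Lengths are in mm, angles in degrees, forces in N, time in s.
With the tool pointing down it reaches from about 300 to 850 mm from the base axis. Payload 4.2 kg.
Tool frame: the origin (TCP) lies on the centre line of the jaws, within the pads' length; the fingertips stand 14 mm ahead of it and the grasp point (between the pads) lies 5 mm behind it (env.finger_overhang is the z of the fingertips in the tool frame, in mm); z points along the fingers, y is the line along which they close (so a half turn about z gives the same grasp; the last joint's range is limited). The gripper opens to 91 mm and grips with 3 to 60 N. Pads are 32 mm wide; open, the fingers measure 118 mm over their backs; the gripper's body (76 mm by 178 mm) begins 60 mm behind the grasp point.
Start: joints at [-1.146, 18.312, 89.639, -0, 72.044, -1.146], TCP at [575.015, 0, 227.976] pointing down, gripper open.
Joint ranges: [-177.97, 177.97], [-48.28, 115.42], [12.27, 149.76], [-77.06, 257.06], [2.81, 150.46], [-146.56, 146.56]. Speed limits (degrees/s): [147.25, 147.25, 180, 180, 180, 180].

## Interface

Orientations are given as [roll, pitch, yaw] about the fixed x, y, z axes, in that order (R = Rz(yaw) Ry(pitch) Rx(roll)).
In Python, from workcell import sensors, viewer, env gives the robot as it stands. The module is installed in compiled form; this text tells all that it offers.
- The arm moves only by the tool step_arm, never from a script. Its argument "plan" is one flat list of numbers, 6 for each row, row after row: the shift along the tool's x, y, z in cm, then the turn, a rotation vector about the tool's x, y, z in rad. In form: [x, y, z, wx, wy, wz, x, y, z, wx, wy, wz, ...]. A call has 1 to 5 rows; each row shifts and turns the commanded pose from where the row before left it, along the tool's axes as they then stand; what a row does not reach is not made up. A row lasts 1/12 s, in which the tool goes at most 41.7 mm and 7.16 degrees, less where a joint would pass 70% of its speed; a pose out of reach is approached as far as the arm can. A call is refused whole if a number of a shift passes 4.17 or a number of a turn 0.125, either way. A call with a gripper value outside its range is refused whole. "hand" is the finger opening in cm, from 0 to 9.12, set as the call begins (left out, the last holds). The fingers move at their own pace and stop on an object; "newtons" is the grip in N (left out, the last holds). Time passes only in rows, so rows that do not move let the fingers close. It gives the time, the measured TCP pose, the force, the opening and the grip force at its end, in the units of the state.
- sensors.state(): the state, without advancing time (a new reading comes with each control period).
- viewer.grab_frame(name): name is "scene" or "side" or "wrist"; returns a dict with "img" (480x640x3 uint8, red, green, blue), "fx", "fy", "cx", "cy" (pixels), "position" and "attitude" of the camera in the world. Camera axes: x right, y down, z forward; pixel columns grow to the right and rows downward; lengths in mm; the calibration is good to about 2 mm. A picture is of the moment at which its call begins. There is no depth.
- env.job_done(): hands the job in; it is judged then, once.
Trained networks look in a picture, given as the dict that the camera call returned (one of the last four; its "shot" number tells which), for a name from the list of things; names that differ only in an ending like _2 or _b are one class to them, and where a whole thing is asked for, a point or a joint stands for the part that bears it (a point fixed in the world has none). Each returns a list of dicts, best first, with "score" (0 to 1); they miss things now and then, are a little off and sometimes report something else, mostly with a low value. They report only what shows in the picture. A call takes as long as a camera call. They do not tell look-alikes from the thing itself.
- viewer.boxes_of(name, picture): "location" ([column, row] in pixels, amid what is visible of it).
- viewer.pinpoint(name, picture): "location" ([column, row] in pixels: a listed point, or the origin of a listed thing).
The state is a dict: "time_s": time; "qpos": joint angles; "qvel": joint speeds; "effort": joint torques, N m; "ee_pos": TCP position; "ee_rot": TCP orientation; "force": force on the tool from outside, world axes, zero at the start; "torque": the same for the moment, N m; "gripper_width": finger opening in mm; "gripper_force": force on a finger pad.
Only numpy, scipy, OpenCV 4.12 (cv2) and the standard library are available. Lean on these libraries where they do the work, as an engineer would, in place of code of your own. Each camera call takes 0.05 s, during which the arm holds its last target. There are 200 camera calls.

## Working session

There is one attempt and no reset: what is moved stays moved. The work goes in short steps, Python scripts to look and compute and a tool call to move; the robot and the scene stay as the last step left them, time stands still between calls to the robot, and variables do not carry over. Pictures are saved under pics/ and viewed, at most 10 in all, crops included, and the job is handed in when it is done.

Besides the shell and the picture viewer there is one more tool, called after "Request:" as name(argument=value, ...), one argument or row to a line, values as JSON. step_arm: Moves the arm, as the interface text tells. Its arguments: {"type":"object","properties":{"plan":{"type":"array","items":{"type":"number"}},"hand":{"type":"number"},"newtons":{"type":"number"}},"required":["plan"]}

```bash
mkdir -p pics
cat > h.py <<'E'
import numpy as np, cv2
from scipy.spatial.transform import Rotation as R
from workcell import sensors, viewer, env
def cam(f):
    a=np.array(f["attitude"],float)
    if a.shape==(3,3): M=a
    elif a.size==4: M=R.from_quat(a).as_matrix()
    else: M=R.from_euler('xyz',a,degrees=True).as_matrix()
    return np.array(f["position"],float),M
def ray(f,px):
    p,M=cam(f); return p,M@np.array([(px[0]-f["cx"])/f["fx"],(px[1]-f["cy"])/f["fy"],1])
def atz(f,px,z):
    p,d=ray(f,px); return p+d*(z-p[2])/d[2]
def proj(f,P):
    p,M=cam(f); c=M.T@(np.array(P)-p); return [f["fx"]*c[0]/c[2]+f["cx"],f["fy"]*c[1]/c[2]+f["cy"]]
def save(f,n): cv2.imwrite("pics/"+n,f["img"][:,:,::-1])
E
python3 - <<'E'
from h import *
s=viewer.grab_frame("scene");d=viewer.grab_frame("side")
print(s["attitude"],s["position"],d["position"],s["fx"])
cv2.imwrite("pics/a.png",cv2.resize(np.vstack([s["img"],d["img"]])[:,:,::-1],None,fx=.62,fy=.62))
save(s,"s.png");save(d,"d.png")
Z=dict(index_post=50,pad_top=55,wheel_grip=85,dose_cup=0,scale=0,grinder=0,jar=0,pitcher=0,canister=0,tamper=0,saucer=0,cup=15,knock_box=0)
for n,z in Z.items():
  for nm,f in(("s",s),("d",d)):
    for r in viewer.pinpoint(n,f)[:4]: print(n,nm,np.round(r["location"]),round(r["score"],2),atz(f,r["location"],z).round())
E
```

```text
[-125.23834928   -1.40383893  125.99411401] [1151.86598074  611.7206333   641.01331699] [ 141.89209085  947.57164016 1181.07216025] 468.6016776919402
index_post s [234. 213.] 0.85 [522. -81.  50.]
index_post d [337. 185.] 0.61 [531. -81.  50.]
pad_top s [175. 191.] 0.81 [ 544. -260.   55.]
pad_top d [352. 144.] 0.71 [ 552. -244.   55.]
wheel_grip s [197. 213.] 0.69 [ 609. -103.   85.]
wheel_grip d [317. 162.] 0.68 [ 601. -109.   85.]
wheel_grip d [338. 281.] 0.25 [400. 232.  85.]
dose_cup s [311. 274.] 0.79 [538. 155.   0.]
dose_cup s [401. 271.] 0.54 [415. 304.   0.]
dose_cup d [298. 255.] 0.64 [544. 143.   0.]
scale s [353. 248.] 0.87 [406. 176.   0.]
scale s [422. 240.] 0.85 [281. 289.   0.]
scale s [251. 189.] 0.79 [ 353. -189.    0.]
scale s [193. 213.] 0.74 [ 530. -222.    0.]
scale d [339. 282.] 0.88 [418. 180.   0.]
scale d [379. 342.] 0.8 [272. 296.   0.]
scale d [401. 194.] 0.76 [ 371. -167.    0.]
grinder s [181. 209.] 0.6 [ 538. -259.    0.]
grinder d [354. 157.] 0.63 [ 546. -250.    0.]
grinder d [213. 351.] 0.26 [607. 468.   0.]
jar s [365. 310.] 0.88 [562. 306.   0.]
jar d [259. 304.] 0.75 [568. 314.   0.]
pitcher s [270. 308.] 0.81 [669. 156.   0.]
pitcher d [255. 245.] 0.78 [661. 158.   0.]
canister s [405. 272.] 0.86 [409. 312.   0.]
canister d [314. 327.] 0.77 [422. 321.   0.]
canister d [252. 246.] 0.3 [666. 164.   0.]
tamper s [332. 370.] 0.7 [717. 335.   0.]
tamper d [202. 292.] 0.6 [711. 339.   0.]
saucer d [209. 350.] 0.97 [617. 469.   0.]
cup s [437. 367.] 0.69 [617. 478.  15.]
cup s [196. 212.] 0.32 [ 537. -200.   15.]
cup d [208. 353.] 0.86 [609. 482.  15.]
knock_box s [511. 302.] 0.97 [362. 525.   0.]
knock_box d [296. 416.] 0.74 [371. 531.   0.]
```

View pics/s.png

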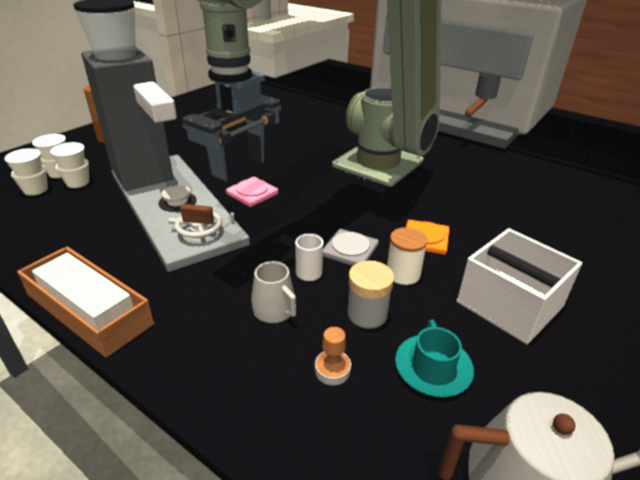

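View pics/d.png

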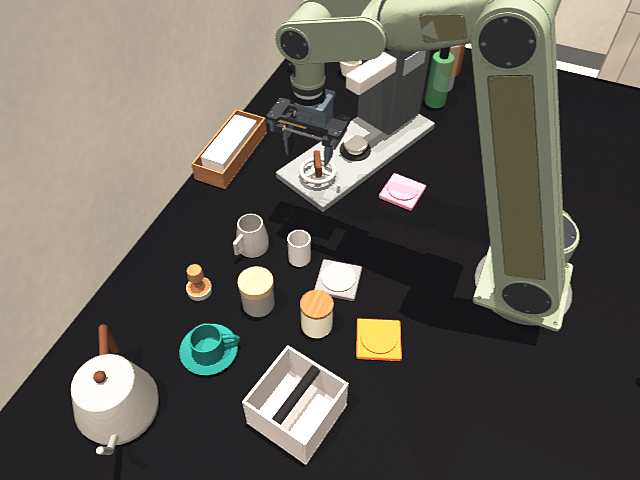

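The dosing cup is the plain tumbler at scene (309,258) and side (299,248). The pitcher at (272,292) has a handle and the stacked cups are far off. The scale is the grey/black one at (351,247). The pink (252,190) and orange (427,236) ones are the look-alikes. Next I'll check these from the wrist camera.

Run:
```python
from h import *
st=sensors.state(); print(st["ee_rot"],st["force"],st["time_s"])
w=viewer.grab_frame("wrist"); save(w,"w0.png"); print(w["position"],w["attitude"],w["fx"])
for n,z in dict(wheel_grip=85,index_post=50,pad_top=55,dose_cup=0,scale=0).items():
  for r in viewer.pinpoint(n,w)[:3]: print(n,np.round(r["location"]),round(r["score"],2),atz(w,r["location"],z).round())
```

```text
[1.79998002e+02 1.21144480e-04 9.00009377e+01] [-0.47516739 -0.34285626  0.13871035] 1.4
[575.6245597   84.42869172 383.37735014] [ 1.62841315e+02  1.96811858e-02 -1.02419812e-02] 396.92522021825806
wheel_grip [353. 357.] 0.94 [ 603. -117.   85.]
index_post [272. 304.] 0.75 [530. -84.  50.]
dose_cup [280.  40.] 0.56 [539. 147.   0.]
scale [139.   5.] 0.75 [419. 174.   0.]
```

View pics/w0.png

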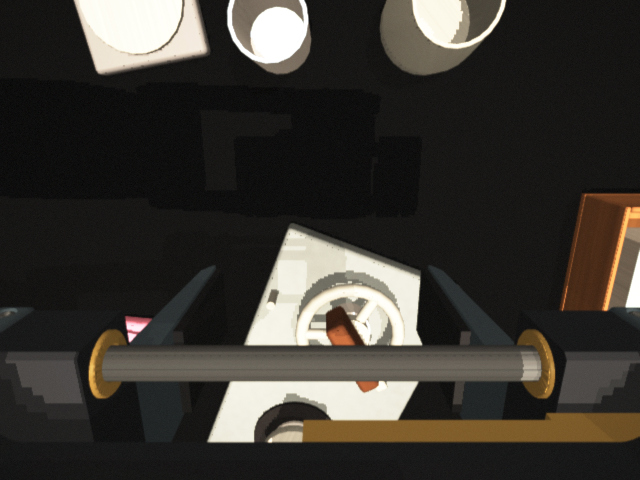

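Request:
step_arm(
  plan=[-3,0.6,-2.2,0,0,0,-3,0.6,-2.2,0,0,0,-3,0.6,-2.2,0,0,0,-3,0.6,-2.2,0,0,0,-3,0.6,-2.2,0,0,0],
)

```text
time_s: 2.12
ee_pos: [604.9, -151.3, 339.2]
ee_rot: [180.0, 0.0, 90.0]
force: [0.6, 0.7, -0.3]
gripper_width: 91.0
gripper_force: 0.0
```

Request:
step_arm(
  plan=[0,0,0,0,0,0,0,0,0,0,0,0,0,0,0,0,0,0],
)

```text
time_s: 2.37
ee_pos: [604.6, -149.5, 337.1]
ee_rot: [-179.9, -0.1, 90.0]
force: [-0.9, 0.4, -0.5]
gripper_width: 91.1
gripper_force: 0.0
```

Run:
```python
from h import *
w=viewer.grab_frame("wrist"); save(w,"w1.png"); print(w["position"],w["attitude"],w["fx"])
for n,z in dict(wheel_grip=85,index_post=50,pad_top=55,dose_cup=0,scale=0).items():
  for r in viewer.pinpoint(n,w)[:3]: print(n,np.round(r["location"]),round(r["score"],2),atz(w,r["location"],z).round())
```

```text
[605.44249471 -65.27708308 492.60029586] [ 1.62904475e+02  1.07191128e-01 -2.18102979e-02] 396.92522021825806
wheel_grip [319. 166.] 0.58 [ 602. -115.   85.]
index_post [248. 133.] 0.73 [525. -84.  50.]
pad_top [273. 286.] 0.79 [ 546. -261.   55.]
scale [140. 206.] 0.82 [ 374. -175.    0.]
```

View pics/w1.png

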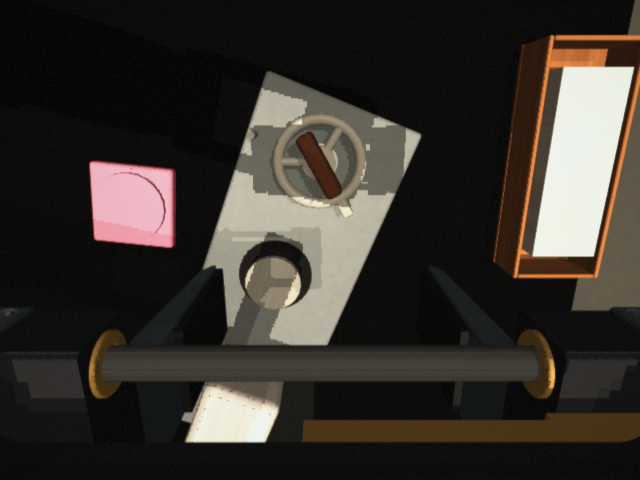

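The nose is at (348,212), lower right of the wheel centre (319,161). The post is at (253,133), the deck's +y corners at (268,71) and (421,133), and the pad at (272,284).

Run:
```python
from h import *
w=viewer.grab_frame("wrist")
A=atz(w,(268,71),25);B=atz(w,(421,133),25);e=B-A
print(A,B,np.hypot(*e[:2]),np.degrees(np.arctan2(e[1],e[0])))
c=atz(w,(319.5,161),57);n=atz(w,(347,211),57);d=n-c;print(c,n,np.hypot(*d[:2]),np.degrees(np.arctan2(d[1],d[0])))
p=atz(w,(304,138),95);q=atz(w,(334,194),95);print((p+q)/2,np.hypot(*(q-p)[:2]),np.degrees(np.arctan2(*(q-p)[1::-1])))
th=np.arctan2(e[1],e[0]);x=np.array([np.cos(th),np.sin(th)]);y=np.array([-x[1],x[0]])
o=A[:2]+90*x-225*y;print("origin",o,"wheel",o+155*y,"post",o+155*y-80*x,atz(w,(253,133),48))
```

```text
[546.3532254 -19.3760999  25.       ] [718.44975636 -84.79840969  25.        ] 184.11217935429872 -20.81424633460187
[ 602.80782838 -112.97477282   57.        ] [ 633.77007875 -168.60101088   57.        ] 63.662699503412824 -60.89914798683159
[ 602.84640037 -114.24420829   95.        ] 62.74859410437159 -61.64071702556786
origin [ 550.52822396 -261.67254929] wheel [ 605.60582965 -116.78825976] post [530.82684151 -88.36110844] [530.56459219 -84.02167632  48.        ]
```

Request:
step_arm(
  plan=[3.55,-0.16,0,0,0,0,0,0,2,0,0,-0.125,0,0,3.5,0,0,-0.125,0,0,3.5,0,0,-0.125,0,0,3.5,0,0,-0.125],
)

```text
time_s: 3.13
ee_pos: [603.3, -113.8, 212.1]
ee_rot: [179.9, 0.1, 119.1]
force: [0.2, 0.1, 0.4]
gripper_width: 91.3
gripper_force: 0.0
```

Request:
step_arm(
  plan=[0,0,3,0,0,0,0,0,3,0,0,0,0,0,2,0,0,0,0,0,0,0,0,0,0,0,0,0,0,0],
)

```text
time_s: 3.55
ee_pos: [603.0, -114.1, 132.4]
ee_rot: [-179.9, -0.1, 118.7]
force: [0.3, 0.7, 0.4]
gripper_width: 91.1
gripper_force: 0.0
```

Run:
```python
from h import *
st=sensors.state();print(st["ee_pos"],st["ee_rot"],st["qpos"],st["force"])
for nm in("scene","side"):
  f=viewer.grab_frame(nm)
  for r in viewer.pinpoint("wheel_grip",f)[:1]: print(nm,np.round(r["location"]),round(r["score"],2),atz(f,r["location"],85).round())
```

```text
[ 603.03632964 -114.13431365  132.36718749] [-1.79914622e+02 -7.62045180e-02  1.18668383e+02] [-1.17923688e+01  2.58827993e+01  9.22277882e+01  2.91741541e-03
  6.20038237e+01 -4.04621808e+01] [0.29551281 0.74389841 0.40401709]
scene [196. 210.] 0.72 [ 602. -115.   85.]
side [318. 164.] 0.56 [ 595. -102.   85.]
```

Request:
step_arm(
  plan=[0,0,2.6,0,0,0,0,0,2.6,0,0,0,0,0,0,0,0,0],
)

```text
time_s: 4.0
ee_pos: [601.0, -114.0, 78.0]
ee_rot: [-179.7, -0.2, 118.6]
force: [-1.2, 0.1, -0.5]
gripper_width: 91.6
gripper_force: 0.0
```

Request:
step_arm(
  plan=[0,0,0,0,0,0,0,0,0,0,0,0,0,0,0,0,0,0,0,0,0,0,0,0,0,0,0,0,0,0],
  hand=1,
  newtons=25,
)

```text
time_s: 4.42
ee_pos: [604.1, -114.6, 82.3]
ee_rot: [179.9, 0.1, 118.6]
force: [0.3, -0.3, -0.0]
gripper_width: 60.6
gripper_force: 0.0
```

Request:
step_arm(
  plan=[0,0,0,0,0,0,0,0,0,0,0,0,0,0,0,0,0,0],
)

```text
time_s: 4.67
ee_pos: [603.5, -114.5, 81.1]
ee_rot: [180.0, 0.0, 118.6]
force: [-0.7, 0.0, 0.7]
gripper_width: 41.1
gripper_force: 0.0
```

Request:
step_arm(
  plan=[0,0,0,0,0,0,0,0,0,0,0,0,0,0,0,0,0,0,0,0,0,0,0,0,0,0,0,0,0,0],
)

```text
time_s: 5.08
ee_pos: [601.7, -115.3, 80.8]
ee_rot: [-179.8, -0.0, 118.7]
force: [-5.4, -2.9, 1.9]
gripper_width: 18.2
gripper_force: 25.0
```

Request:
step_arm(
  plan=[0,0,0,0,0,0,0,0,0,0,0,0],
)

```text
time_s: 5.25
ee_pos: [601.7, -115.3, 80.9]
ee_rot: [-179.8, -0.0, 118.7]
force: [-4.6, -2.5, 2.9]
gripper_width: 18.0
gripper_force: 25.0
```

Request:
step_arm(
  plan=[0,0,0,0,0,0.06,0,0,0,0,0,0.08,0,0,0,0,0,0.08,0,0,0,0,0,0.08],
)

```text
time_s: 5.58
ee_pos: [601.7, -115.3, 80.8]
ee_rot: [-179.8, 0.0, 101.3]
force: [-4.4, -2.7, 1.2]
gripper_width: 18.0
gripper_force: 25.0
```

Request:
step_arm(
  plan=[0,0,0,0,0,0.1,0,0,0,0,0,0.1,0,0,0,0,0,0.1,0,0,0,0,0,0.1,0,0,0,0,0,0.1],
)

```text
time_s: 6.0
ee_pos: [601.9, -115.3, 80.9]
ee_rot: [-179.8, 0.1, 72.6]
force: [-3.2, -3.2, 3.5]
gripper_width: 18.1
gripper_force: 25.0
```

Request:
step_arm(
  plan=[0,0,0,0,0,0.1,0,0,0,0,0,0.1,0,0,0,0,0,0.1,0,0,0,0,0,0.1,0,0,0,0,0,0.1],
)

```text
time_s: 6.42
ee_pos: [601.9, -115.4, 80.8]
ee_rot: [-179.9, 0.2, 43.9]
force: [-4.0, -3.2, 1.9]
gripper_width: 17.8
gripper_force: 25.0
```

Request:
step_arm(
  plan=[0,0,0,0,0,0.1,0,0,0,0,0,0.1,0,0,0,0,0,0.1,0,0,0,0,0,0.1,0,0,0,0,0,0.1],
)

```text
time_s: 6.83
ee_pos: [602.0, -115.5, 80.8]
ee_rot: [180.0, 0.2, 15.3]
force: [-4.1, -3.3, 2.0]
gripper_width: 18.1
gripper_force: 25.0
```

Request:
step_arm(
  plan=[0,0,0,0,0,0.1,0,0,0,0,0,0.1,0,0,0,0,0,0.1,0,0,0,0,0,0.1,0,0,0,0,0,0.1],
)

```text
time_s: 7.25
ee_pos: [602.0, -115.6, 80.9]
ee_rot: [179.9, 0.1, -13.4]
force: [-3.9, -4.8, 0.5]
gripper_width: 17.9
gripper_force: 25.0
```

Request:
step_arm(
  plan=[0,0,0,0,0,0.07,0,0,0,0,0,0.05,0,0,0,0,0,0.015,0,0,0,0,0,0,0,0,0,0,0,0],
)

```text
time_s: 7.67
ee_pos: [602.0, -115.6, 80.8]
ee_rot: [179.9, 0.1, -20.9]
force: [-4.0, -4.7, 1.4]
gripper_width: 17.7
gripper_force: 25.0
```

Request:
step_arm(
  plan=[0,0,0,0,0,0,0,0,0,0,0,0,0,0,0,0,0,0,0,0,0,0,0,0],
)

```text
time_s: 8.0
ee_pos: [602.0, -115.6, 80.8]
ee_rot: [179.9, 0.1, -20.9]
force: [-3.6, -4.6, 1.8]
gripper_width: 17.9
gripper_force: 25.0
```

Request:
step_arm(
  plan=[0,0,0,0,0,0,0,0,0,0,0,0,0,0,0,0,0,0,0,0,0,0,0,0],
  hand=9.1,
)

```text
time_s: 8.33
ee_pos: [603.7, -114.3, 81.0]
ee_rot: [-180.0, -0.0, -20.9]
force: [0.9, 0.0, 0.2]
gripper_width: 41.7
gripper_force: 0.0
```

Request:
step_arm(
  plan=[0,0,-2,0,0,0,0,0,-4,0,0,0,0,0,-4,0,0,0,0,0,-4,0,0,0,0,0,-4,0,0,0],
)

```text
time_s: 8.75
ee_pos: [603.2, -114.2, 262.9]
ee_rot: [-180.0, -0.0, -20.9]
force: [1.6, -0.5, 0.2]
gripper_width: 75.2
gripper_force: 0.0
```

Request:
step_arm(
  plan=[0,0,0,0,0,-0.12,0,0,0,0,0,-0.12,0,0,0,0,0,-0.12,0,0,0,0,0,-0.12,0,0,0,0,0,-0.12],
)

```text
time_s: 9.17
ee_pos: [603.5, -114.2, 261.1]
ee_rot: [180.0, -0.0, 13.9]
force: [-0.6, 0.3, 0.2]
gripper_width: 91.0
gripper_force: 0.0
```

Run:
```python
from h import *
st=sensors.state();print(st["ee_pos"],st["ee_rot"],st["qpos"],st["force"])
s=viewer.grab_frame("scene");d=viewer.grab_frame("side");w=viewer.grab_frame("wrist")
Z=dict(index_post=50,pad_top=55,wheel_grip=85,dose_cup=0,scale=0)
for n,z in Z.items():
  for nm,f in(("s",s),("d",d),("w",w)):
    for r in viewer.pinpoint(n,f)[:2]: print(n,nm,np.round(r["location"]),round(r["score"],2),atz(f,r["location"],z).round())
C=s["img"][150:300,140:390];D=d["img"][120:310,250:400]
cv2.imwrite("pics/c.png",np.hstack([cv2.resize(C,(500,300),interpolation=3),cv2.resize(D,(237,300),interpolation=3)])[:,:,::-1])
```

```text
[ 603.51218408 -114.22492873  261.06653857] [ 1.79999757e+02 -2.47935602e-02  1.38713618e+01] [-1.17957323e+01  2.08975770e+01  8.09735603e+01  1.07504790e-02
  7.81064103e+01  6.43306924e+01] [-0.64402212  0.32568737  0.21717565]
index_post s [232. 212.] 0.77 [521. -90.  50.]
index_post d [339. 186.] 0.68 [525. -79.  50.]
index_post w [277. 273.] 0.62 [529. -87.  50.]
pad_top s [177. 187.] 0.83 [ 528. -272.   55.]
pad_top d [352. 144.] 0.72 [ 551. -245.   55.]
pad_top w [449. 299.] 0.75 [ 544. -259.   55.]
wheel_grip s [193. 211.] 0.71 [ 608. -116.   85.]
wheel_grip d [321. 164.] 0.79 [ 589. -105.   85.]
wheel_grip w [323. 220.] 0.86 [ 601. -116.   85.]
wheel_grip w [276. 273.] 0.23 [543. -86.  85.]
dose_cup s [437. 369.] 0.5 [607. 477.   0.]
dose_cup d [294. 256.] 0.9 [552. 150.   0.]
dose_cup w [ 67. 199.] 0.65 [539. 150.   0.]
scale s [424. 241.] 0.75 [281. 294.   0.]
scale s [355. 245.] 0.74 [396. 174.   0.]
scale d [338. 282.] 0.65 [420. 181.   0.]
scale d [401. 194.] 0.59 [ 371. -163.    0.]
scale w [326. 388.] 0.71 [ 370. -176.    0.]
```

View pics/c.png

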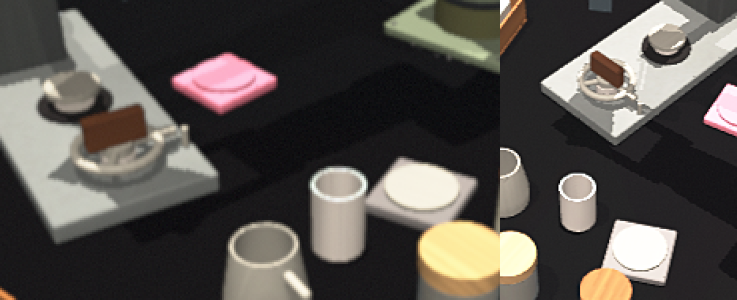

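The wheel nose now points at the post, at crop (178,133). The dosing cup is the plain handle-less tumbler at crop (338,213), between the handled pitcher and the grey scale at crop (422,190). Next I'll move to a tilted approach on the cup.

Request:
step_arm(
  plan=[-1.45,-3.81,0,0,0,0,-1.45,-3.81,0,0,0,0,-1.45,-3.81,0,0,0,0,-1.45,-3.81,0,0,0,0,-1.45,-3.81,0,0,0,0],
)

```text
time_s: 10.48
ee_pos: [487.1, 55.0, 261.0]
ee_rot: [-180.0, -0.0, 13.5]
force: [0.6, 1.5, 0.6]
gripper_width: 91.2
gripper_force: 0.0
```

Request:
step_arm(
  plan=[-1.45,-3.81,0,0,0,0,-1.45,-3.81,0,0,0,0,0,0,0,0,0,-0.1215,0,0,0,0,0,-0.1215,0,0,0,0,0,-0.1215],
)

```text
time_s: 10.9
ee_pos: [441.9, 122.0, 261.3]
ee_rot: [180.0, -0.0, 34.9]
force: [0.6, 0.6, -0.5]
gripper_width: 91.6
gripper_force: 0.0
```

Request:
step_arm(
  plan=[0,0,0,0,0,-0.1215,0,0,0,0,0,-0.1215,0,0,0,0,0,-0.1215,0,0,0,0,0,-0.1215,0,0,0,0,0,-0.1215],
)

```text
time_s: 11.32
ee_pos: [442.4, 121.1, 261.1]
ee_rot: [180.0, -0.0, 69.5]
force: [-0.3, 0.0, 0.3]
gripper_width: 91.3
gripper_force: 0.0
```

Request:
step_arm(
  plan=[0,0,0,0,0,-0.1215,0,0,0,0,0,-0.1215,0,0,0,0,0,-0.1215,0,0,0,0,0,-0.1215,0,0,0,0,0,-0.1215],
)

```text
time_s: 11.73
ee_pos: [442.4, 121.1, 261.1]
ee_rot: [180.0, 0.0, 104.3]
force: [0.5, 0.9, 0.8]
gripper_width: 90.8
gripper_force: 0.0
```

Request:
step_arm(
  plan=[0,0,0,0,0,-0.1215,0,0,0,0,0,-0.1215,0,0,0,0,0,-0.1215,0,0,0,0,0,-0.1215,0,0,0,0,0,-0.1215],
)

```text
time_s: 12.15
ee_pos: [442.4, 121.1, 261.1]
ee_rot: [180.0, 0.0, 139.2]
force: [-0.3, 0.2, -0.3]
gripper_width: 90.9
gripper_force: 0.0
```

Request:
step_arm(
  plan=[0,0,0,0,0,-0.1215,0,0,0,0,0,-0.1215,0,0,0,0,0,-0.1215,0,0,0,0,0,-0.1215,0,0,0,0,0,-0.1215],
)

```text
time_s: 12.57
ee_pos: [442.4, 121.1, 261.1]
ee_rot: [180.0, 0.0, 174.0]
force: [0.3, -0.0, -0.2]
gripper_width: 91.4
gripper_force: 0.0
```

Request:
step_arm(
  plan=[0,0,0,0,0,-0.1215,0,0,0,0,0,-0.1215,0,0,0,0,0,-0.1215,0,0,0,0,0,0],
)

```text
time_s: 12.9
ee_pos: [442.4, 121.1, 261.1]
ee_rot: [-180.0, 0.0, -165.4]
force: [-0.0, -0.3, -0.5]
gripper_width: 91.3
gripper_force: 0.0
```

Run:
```python
from h import *
st=sensors.state();print(st["ee_pos"],st["ee_rot"],np.round(st["qpos"],2))
s=viewer.grab_frame("wrist");d=viewer.grab_frame("side")
for n,z in dict(dose_cup=0,scale=0).items():
  for nm,f in(("w",s),("d",d)):
    for r in viewer.pinpoint(n,f)[:3]: print(n,nm,np.round(r["location"]),round(r["score"],2),atz(f,r["location"],z).round())
```

```text
[442.41675272 121.09769334 261.08010227] [-1.79996429e+02  2.17884307e-02 -1.65383627e+02] [ 13.87   6.49 100.45  -0.    73.04 -90.74]
dose_cup w [322. 282.] 0.59 [539. 147.   0.]
dose_cup d [298. 258.] 0.56 [543. 151.   0.]
dose_cup d [354. 144.] 0.51 [ 566. -305.    0.]
scale w [533.  73.] 0.87 [273. 290.   0.]
scale w [44. 49.] 0.78 [ 371. -172.    0.]
scale w [374. 188.] 0.6 [420. 173.   0.]
scale d [339. 283.] 0.96 [416. 180.   0.]
scale d [376. 340.] 0.9 [279. 295.  -0.]
scale d [400. 193.] 0.59 [ 375. -169.    0.]
```

Request:
step_arm(
  plan=[0,0,0,0,-0.112,0,0,0,0,0,-0.112,0,0,0,0,0,-0.112,0,0,0,0,0,-0.112,0],
)

```text
time_s: 13.53
ee_pos: [442.7, 121.2, 261.8]
ee_rot: [180.0, 26.0, -165.6]
force: [0.1, -0.4, -0.1]
gripper_width: 91.2
gripper_force: 0.0
```

Request:
step_arm(
  plan=[0,0,0,0,-0.112,0,0,0,0,0,-0.112,0,0,0,0,0,-0.113,0,0,0,0,0,0,0,0,0,0,0,0,0],
)

```text
time_s: 13.95
ee_pos: [441.0, 120.8, 259.9]
ee_rot: [180.0, 44.7, -165.6]
force: [-0.1, 0.4, 1.3]
gripper_width: 91.0
gripper_force: 0.0
```

```bash
cat > to.py <<'E'
from h import *
import sys
def to(P):
    st=sensors.state();M=R.from_euler('xyz',st["ee_rot"],degrees=True).as_matrix()
    return (M.T@(np.array(P)-st["ee_pos"])/10).round(2)
E
cat > fk.py <<'E'
from h import *
from scipy.optimize import least_squares
D=[(-1.146,18.312,89.639,72.044,575.015,0,227.976),(-11.79,25.883,92.228,62.004,603.04,-114.13,132.37),(-11.796,20.898,80.974,78.106,603.51,-114.22,261.07),(13.87,6.49,100.45,73.04,442.42,121.1,261.08)]
st=sensors.state();D.append((*np.array(st["qpos"])[[0,1,2,4]],*st["ee_pos"]))
D=np.array(D)
def f(p,q2,q3,q5):
    a,H,L1,L2,ph,T=p;q2,q3,q5=np.radians([q2,q3,q5]);s=q2+q3
    return a+L1*np.sin(q2)+L2*np.sin(s+ph)+T*np.sin(s+q5),H+L1*np.cos(q2)+L2*np.cos(s+ph)+T*np.cos(s+q5)
def res(p):
    r,z=f(p,*D[:,1:4].T);return np.r_[r-np.sqrt(D[:,4]**2+D[:,5]**2-11.5**2),z-D[:,6]]
o=least_squares(res,[0,200,400,400,0,250]);p=o.x
print(p.round(1),np.abs(o.fun).max())
for r,z in((560,45),(606,90),(452,67),(452,160),(452,220)):
    for t in(30,45):
      s=np.radians(180-t);rr=r+5*np.sin(s);zz=z+5*np.cos(s)
      g=least_squares(lambda q:np.array(f(p,q[0],q[1],180-t-q[0]-q[1]))-[rr,zz],[20,100])
      print(r,z,t,g.x.round(),(180-t-g.x.sum()).round(),np.abs(g.fun).max().round(1))
E
python3 - <<'E'
from to import *
st=sensors.state();print(st["ee_pos"],st["ee_rot"],np.round(st["qpos"],2))
print(to((440.8,122.2,147.5)),to((543.4,148.9,41.5)))
import fk
E
```

```text
[441.01788647 120.81830598 259.9091609 ] [ 179.95013146   44.74653146 -165.55143583] [ 13.25 -11.38 131.67   3.45  14.99 -94.19]
[7.9  0.13 7.99] [ 7.84  0.14 22.98]
[-1.000e-01  1.406e+02  5.919e+02  4.178e+02  1.000e-01  3.221e+02] 0.02179345726972315
560 45 30 [ 21. 129.] 0.0 0.0
560 45 45 [ 25. 140.] -29.0 0.0
606 90 30 [ 19. 120.] 10.0 0.0
606 90 45 [ 21. 131.] -17.0 0.0
452 67 30 [ 11. 140.] -2.0 0.0
452 67 45 [ 17. 152.] -34.0 0.0
452 160 30 [  0. 132.] 18.0 0.0
452 160 45 [ -0. 143.] -8.0 0.0
452 220 30 [ -5. 126.] 29.0 0.0
452 220 45 [ -8. 137.] 6.0 0.0
```

```bash
cat > ik.py <<'E'
from h import *
from scipy.optimize import least_squares
H,L1,L2,T,LAT=140.6,591.9,417.8,322.1,11.5
def fk(q):
    q=np.array(q,float);r2=np.radians(q[1]);s=np.radians(q[1]+q[2])
    M=R.from_euler('z',q[0],degrees=True)
    w=M.apply([L1*np.sin(r2)+L2*np.sin(s),LAT,H+L1*np.cos(r2)+L2*np.cos(s)])
    Q=M*R.from_euler('YZYZ'[:3],[q[1]+q[2],q[3],q[4]],degrees=True)*R.from_euler('z',q[5]+90,degrees=True)
    return w+Q.apply([0,0,T]),Q
def pose(head,t,cam=-1):
    h=np.radians(head);t=np.radians(t);f=np.array([np.cos(h),np.sin(h),0])
    z=np.sin(t)*f-np.cos(t)*np.array([0,0,1]);y=cam*-np.array([-f[1],f[0],0])
    return R.from_matrix(np.c_[np.cross(y,z),y,z]),z
def ik(P,Q,q0):
    def res(q):
        p,K=fk(q);return np.r_[p-P,(Q.inv()*K).as_rotvec()*300]
    return least_squares(res,q0)
E
python3 - <<'E'
from ik import *
st=sensors.state();p,Q=fk(st["qpos"]);print(p,st["ee_pos"],Q.as_euler('xyz',degrees=True),st["ee_rot"])
for nm,g,hs in(("cup",(540,148,32),(-60,-40,-20.8,0)),("pad",(546,-260,87),(-20.8,)),("padlow",(546,-260,75),(-20.8,-10)),("scale",(418,176,54),(-20.8,-10,0,10,70,85))):
  for h in hs:
   for t in(25,30,35):
    Q,z=pose(h,t); q0=[np.degrees(np.arctan2(g[1],g[0]))-1,15,125,0,15,-90]
    for q4 in(0,40,-40):
      q0[3]=q4;o=ik(np.array(g)+5*z,Q,q0)
      if o.cost<1e-3 and o.x[4]>0: print(nm,h,t,o.x.round(1));break
    else: print(nm,h,t,"fail")
E
```

```text
[454.34259267 123.96312052 281.35166835] [441.01788647 120.81830598 259.9091609 ] [ 179.95013146   44.74653146 -165.55143583] [ 179.95013146   44.74653146 -165.55143583]
cup -60 25 [ 28.   29.6 113.8 -38.7  42.5  28.3]
cup -60 30 [ 30.6  30.8 114.3 -45.   45.   35.9]
cup -60 35 [ 33.   32.1 114.8 -50.5  47.9  42.8]
cup -40 25 [ 26.8  26.8 120.  -47.4  31.9  17.4]
cup -40 30 [ 29.5  27.5 121.7 -58.   33.5  29.8]
cup -40 35 [ 32.1  28.6 123.3 -67.1  36.3  40.8]
cup -20.8 25 [ 23.8  24.5 124.9 -55.7  21.    5.7]
cup -20.8 30 [ 26.   24.9 127.7 -75.3  22.2  27. ]
cup -20.8 35 [ 28.3  25.8 130.3 -91.5  25.7  45.1]
cup 0 25 [ 18.5  23.  128.3 -57.7   9.1 -15.8]
cup 0 30 [  19.6   23.1  131.9 -109.7   10.3   37.1]
cup 0 35 [  20.8   23.8  135.4 -135.9   17.    64.4]
pad -20.8 25 [ -28.2   20.2  120.1   12.    15.2 -108.3]
pad -20.8 30 [ -28.6   19.6  124.    30.6    7.7 -127.1]
pad -20.8 35 [ -29.    19.5  127.8  113.4    5.1 -210.2]
padlow -20.8 25 [ -28.2   21.3  120.9   13.5   13.4 -109.9]
padlow -20.8 30 [ -28.6   20.8  124.7   39.5    6.1 -136.1]
padlow -20.8 35 [ -29.    20.8  128.5  
[... 463 characters left out ...]
10 35 [ 38.9  17.1 143.  -99.8  26.   54.1]
scale 0 25 [ 29.8  14.2 139.  -68.9  13.    5.8]
scale 0 30 [  32.    14.7  142.3 -101.    15.7   39.9]
scale 0 35 [  34.5   15.9  145.6 -120.2   22.    61.4]
scale 10 25 [ 26.1  13.6 140.1 -72.3   7.1  -3.2]
scale 10 30 [  27.4   13.9  143.8 -127.1   10.8   52.7]
scale 10 35 [  28.8   15.   147.5 -145.8   19.2   72.9]
scale 70 25 [   5.9   17.   134.    53.8   28.1 -202.1]
scale 70 30 [   2.4   17.8  136.1   65.7   30.5 -216.9]
scale 70 35 [  -1.    19.2  138.2   75.3   34.1 -229.6]
scale 85 25 [   4.4   19.1  130.    45.7   35.6 -209.5]
scale 85 30 [   0.9   20.3  131.2   53.5   38.2 -219.9]
scale 85 35 [  -2.4   21.9  132.4   59.9   41.5 -229. ]
```

Run:
```python
import fk as F
print(F.p)
t=open('ik.py').read()
a,H,L1,L2,ph,T=F.p
t=t.replace("H,L1,L2,T,LAT=140.6,591.9,417.8,322.1,11.5",f"H,L1,L2,T,LAT,PH={H},{L1},{L2},{T},11.5,{ph}").replace("L2*np.sin(s)","L2*np.sin(s+PH)").replace("L2*np.cos(s)","L2*np.cos(s+PH)")
open('ik.py','w').write(t)
from ik import *
st=sensors.state();p,Q=fk(st["qpos"]);print(p,st["ee_pos"])
for nm,g,hs in(("cup",(540,148,32),(-60,-40,-20.8,0)),("pad",(546,-260,87),(-20.8,)),("padlow",(546,-260,75),(-20.8,-15)),("scale",(418,176,54),(-20.8,0,15))):
  for h in hs:
   for t in(25,30,35):
    Q,z=pose(h,t)
    for q4 in(0,30,-30):
      q0=[np.degrees(np.arctan2(g[1],g[0]))-1,15,125,q4,15,-90-q4]
      o=ik(np.array(g)+5*z,Q,q0)
      if o.cost<1e-3 and o.x[4]>0: print(nm,h,t,o.x.round(1));break
    else: print(nm,h,t,"fail")
```

```text
[-1.000e-01  1.406e+02  5.919e+02  4.178e+02  1.000e-01  3.221e+02] 0.02179345726972315
560 45 30 [ 21. 129.] 0.0 0.0
560 45 45 [ 25. 140.] -29.0 0.0
606 90 30 [ 19. 120.] 10.0 0.0
606 90 45 [ 21. 131.] -17.0 0.0
452 67 30 [ 11. 140.] -2.0 0.0
452 67 45 [ 17. 152.] -34.0 0.0
452 160 30 [  0. 132.] 18.0 0.0
452 160 45 [ -0. 143.] -8.0 0.0
452 220 30 [ -5. 126.] 29.0 0.0
452 220 45 [ -8. 137.] 6.0 0.0
[-5.28892571e-02  1.40627101e+02  5.91894283e+02  4.17780710e+02
  6.03420901e-02  3.22061555e+02]
[441.29188048 120.88922467 260.03943824] [441.01788647 120.81830598 259.9091609 ]
cup -60 25 [ 28.   29.7 110.3 -36.5  45.3  25.2]
cup -60 30 [ 30.6  30.8 110.9 -42.7  47.5  32.6]
cup -60 35 [ 33.   32.1 111.3 -48.2  50.2  39.3]
cup -40 25 [ 26.8  26.8 116.5 -43.6  34.3  12.9]
cup -40 30 [ 29.5  27.5 118.2 -53.8  35.5  24.7]
cup -40 35 [ 32.1  28.6 119.8 -63.   37.8  35.6]
cup -20.8 25 [ 23.8  24.5 121.4 -49.   23.2  -1.6]
cup -20.8 30 [ 26.   24.9 124.2 -67.5  23.3  18.5]
cup -20.8 35 [ 28.3  25.8 126.9 -84.3  25.8  37.1]
cup 0 25 [ 18.5  23.  124.8 -42.9  11.4 -30.8]
cup 0 30 [ 19.6  23.1 
[... 337 characters left out ...]
.8  121.3   25.5    9.  -122. ]
padlow -20.8 35 [ -29.    20.8  125.    96.7    4.7 -193.5]
padlow -15 25 [ -29.8   21.4  117.1   20.2   18.2 -122.7]
padlow -15 30 [ -30.6   21.   120.9   40.8   11.9 -143.8]
padlow -15 35 [ -31.4   21.   124.6   87.     9.4 -190.5]
scale -20.8 25 [ 35.6  16.5 131.4 -51.2  26.8  11.7]
scale -20.8 30 [ 38.9  17.3 133.8 -65.3  28.4  28.4]
scale -20.8 35 [ 42.2  18.7 136.  -77.3  31.6  43.3]
scale 0 25 [ 29.8  14.2 135.5 -56.4  14.6  -7. ]
scale 0 30 [ 32.   14.7 138.9 -88.6  15.4  27. ]
scale 0 35 [  34.5   15.9  142.2 -112.2   20.5   52.9]
scale 15 25 [ 24.   13.4 137.  -38.1   6.2 -43.8]
scale 15 30 [  24.8   13.7  140.8 -130.     6.4   48.6]
scale 15 35 fail
```

Request:
step_arm(
  plan=[0,0,0,0,0.103,0,0,0,0,0,0.103,0,0,0,0,0,0.103,0,0,0,0,0.0465,0,0.0912,0,0,0,0.0465,0,0.0912],
)

```text
time_s: 14.37
ee_pos: [446.6, 121.4, 264.3]
ee_rot: [179.9, 27.4, -176.2]
force: [-0.2, -0.8, -0.7]
gripper_width: 90.7
gripper_force: 0.0
```

Request:
step_arm(
  plan=[0,0,0,0.0465,0,0.0912,0,0,0,0.0465,0,0.0912,0,0,0,0.0465,0,0.0912,0,0,0,0.0465,0,0.0912,0,0,0,0,0,0],
)

```text
time_s: 14.78
ee_pos: [445.3, 123.4, 262.9]
ee_rot: [179.8, 27.3, 161.2]
force: [0.6, 1.0, -0.3]
gripper_width: 91.1
gripper_force: 0.0
```

Run:
```python
from to import *
from ik import pose
st=sensors.state();print(st["ee_pos"],st["ee_rot"],np.round(st["qpos"],1))
print("tool z",R.from_euler('xyz',st["ee_rot"],degrees=True).as_matrix()[:,2])
Q,z=pose(-20.8,27);print("rot left",(R.from_euler('xyz',st["ee_rot"],degrees=True).inv()*Q).as_rotvec().round(3))
print(to((478,171,161)))
w=viewer.grab_frame("wrist")
for n in("dose_cup","scale"):
  for r in viewer.pinpoint(n,w)[:2]: print(n,np.round(r["location"]),round(r["score"],2),atz(w,r["location"],0).round())
```

```text
[445.28970914 123.44182219 262.93265675] [179.81041227  27.26130413 161.16446663] [ 27.2  -2.5 115.  -25.1  50.5 -30.8]
tool z [ 0.43458633 -0.14474993 -0.88892192]
rot left [0.019 0.005 0.031]
[3.28 5.52 9.79]
dose_cup [369. 147.] 0.72 [535. 147.   0.]
scale [365.  24.] 0.58 [419. 173.   0.]
```

Request:
step_arm(
  plan=[1.1,1.84,3.26,0,0,0,1.1,1.84,3.26,0,0,0,1.1,1.84,3.26,0,0,0,0,0,0,0.019,0.005,0.031,0,0,0,0,0,0],
)

```text
time_s: 15.35
ee_pos: [474.7, 168.6, 156.9]
ee_rot: [-179.7, 26.7, 159.4]
force: [0.1, 0.1, 0.7]
gripper_width: 91.1
gripper_force: 0.0
```

Run:
```python
from to import *
st=sensors.state();print(st["ee_pos"],st["ee_rot"],np.round(st["qpos"],1))
print(to((541,146,27.5)))
w=viewer.grab_frame("wrist");save(w,"w3.png")
for n in("dose_cup","scale"):
  for r in viewer.pinpoint(n,w)[:2]: print(n,np.round(r["location"]),round(r["score"],2),atz(w,r["location"],0).round())
print(proj(w,(540,147,80)),proj(w,(540,147,0)))
```

```text
[474.69315969 168.58863164 156.94087468] [-179.6962098    26.69765281  159.39520559] [ 31.4   9.3 119.4 -34.1  39.6 -13.5]
[-0.44  0.3  14.71]
dose_cup [322. 204.] 0.62 [535. 146.   0.]
scale [299.  57.] 0.71 [419. 174.   0.]
[np.float64(325.29968822175965), np.float64(281.34002646386443)] [np.float64(325.1132724678369), np.float64(207.82186331557705)]
```

View pics/w3.png

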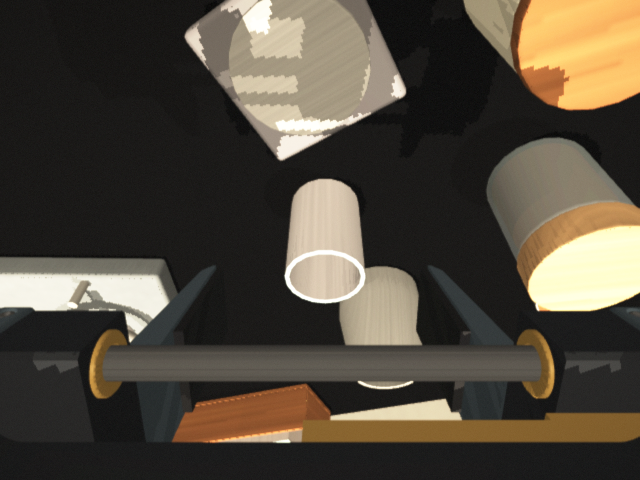

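The cup rim is centred at (325,276) and the base at (325,205), centred between the jaws. The way in is clear.

Request:
step_arm(
  plan=[-0.4,0.3,3,0,0,0,0,0,4,0,0,0,0,0,4,0,0,0,0,0,2.4,0,0,0,0,0,1.2,0,0,0],
)

```text
time_s: 15.92
ee_pos: [540.8, 145.2, 28.9]
ee_rot: [-179.9, 26.8, 159.3]
force: [1.0, 0.1, 0.0]
gripper_width: 91.1
gripper_force: 0.0
```

Request:
step_arm(
  plan=[0,0,0,0,0,0,0,0,0,0,0,0],
)

```text
time_s: 16.08
ee_pos: [540.8, 146.2, 31.2]
ee_rot: [-180.0, 26.9, 159.2]
force: [-0.4, 0.3, -0.9]
gripper_width: 90.7
gripper_force: 0.0
```

Run:
```python
from to import *
st=sensors.state();print(st["ee_pos"],st["ee_rot"],np.round(st["qpos"],1),st["force"])
print(to((540,147,27.5)))
w=viewer.grab_frame("wrist")
print(viewer.pinpoint("dose_cup",w)[:1],proj(w,(537,147,0)))
```

```text
[540.81571608 146.20163759  31.18026004] [-179.96666291   26.89965359  159.21655726] [ 24.6  24.2 122.5 -55.1  23.2   4.9] [-0.35858105  0.2879032  -0.86590584]
[0.26 0.05 0.28]
[{'location': [317.9, 257.5], 'score': 0.67}] [np.float64(318.9038651791184), np.float64(257.86302874086795)]
```

Request:
step_arm(
  plan=[0,0,0,0,0,0,0,0,0,0,0,0,0,0,0,0,0,0,0,0,0,0,0,0,0,0,0,0,0,0],
  hand=4.5,
  newtons=35,
)

```text
time_s: 16.6
ee_pos: [540.3, 146.9, 30.6]
ee_rot: [-179.9, 26.9, 159.3]
force: [0.6, 1.1, 0.4]
gripper_width: 60.6
gripper_force: 0.0
```

Request:
step_arm(
  plan=[0,0,0,0,0,0,0,0,0,0,0,0,0,0,0,0,0,0],
)

```text
time_s: 16.85
ee_pos: [540.2, 146.7, 30.4]
ee_rot: [-179.9, 26.9, 159.3]
force: [-2.4, -0.1, 4.5]
gripper_width: 56.5
gripper_force: 35.0
```

Run:
```python
from to import *
from ik import *
st=sensors.state();print(st["ee_pos"],st["ee_rot"],st["gripper_width"],st["gripper_force"])
p=np.array(st["ee_pos"]);Q=R.from_euler('xyz',st["ee_rot"],degrees=True)
o=np.array([537,147,0])-p   # cup origin relative to TCP, world now
print("cup rel",o)
# waypoints (TCP, heading)
c=np.array([546,-260]);q=np.array(st["qpos"])
for nm,P in(("up",p+[0,0,120]),("front",np.r_[546-.935*150,-260+.355*150,150]),("over",np.r_[c,75]-o),("down",np.r_[c,41]-o)):
    if nm=="front": P=np.r_[(c-140*np.array([.935,-.355])),95]-o
    r=ik(P,Q,q);q=r.x;print(nm,P.round(1),q.round(1),r.cost)
```

```text
[540.24253129 146.73615257  30.39775128] [-179.92175386   26.85266001  159.28094531] 56.45227655986731 34.99763824045658
cup rel [ -3.24253129   0.26384743 -30.39775128]
up [540.2 146.7 150.4] [ 24.7  13.6 114.8 -32.6  36.8 -20.7] 4.761593083918271e-25
front [ 418.3 -210.6  125.4] [ -31.4    5.1  130.9   15.3   18.1 -114.1] 2.281619603350831e-23
over [ 549.2 -260.3  105.4] [ -28.2   18.1  116.5   10.1   19.  -106.2] 3.0675279218605707e-20
down [ 549.2 -260.3   71.4] [ -28.2   21.   118.7   13.7   14.  -110. ] 4.7094785657922105e-26
```

Run:
```python
from h import *
M=R.from_euler('xyz',sensors.state()["ee_rot"],degrees=True).as_matrix()
for d in((0,0,12),(-12.2,-35.7,0),(0,0,-1),(13.1,-4.97,0)): print(d,(M.T@d).round(3))
```

```text
(0, 0, 12) [ -5.42   -0.015 -10.706]
(-12.2, -35.7, 0) [ -1.088 -37.707   0.602]
(0, 0, -1) [0.452 0.001 0.892]
(13.1, -4.97, 0) [-1.250e+01 -5.000e-03  6.329e+00]
```

Request:
step_arm(
  plan=[-0.68,0,-1.34,0,0,0,-1.36,0,-2.68,0,0,0,-1.36,0,-2.68,0,0,0,-1.36,0,-2.68,0,0,0,-0.68,0,-1.34,0,0,0],
)

```text
time_s: 17.27
ee_pos: [541.6, 147.4, 153.7]
ee_rot: [179.9, 27.0, 159.2]
force: [0.3, 1.2, -0.6]
gripper_width: 56.5
gripper_force: 35.0
```

Request:
step_arm(
  plan=[-0.04,-1.35,0.02,0,0,0,-0.08,-2.69,0.043,0,0,0,-0.08,-2.69,0.043,0,0,0,-0.08,-2.69,0.043,0,0,0,-0.08,-2.69,0.043,0,0,0],
)

```text
time_s: 17.68
ee_pos: [498.8, 30.2, 148.2]
ee_rot: [-179.7, 26.6, 159.4]
force: [0.3, -0.3, -1.1]
gripper_width: 56.2
gripper_force: 35.0
```

Request:
step_arm(
  plan=[-0.08,-2.69,0.043,0,0,0,-0.08,-2.69,0.043,0,0,0,-0.08,-2.69,0.043,0,0,0,-0.08,-2.69,0.043,0,0,0,-0.08,-2.69,0.043,0,0,0],
)

```text
time_s: 18.1
ee_pos: [455.0, -96.7, 148.3]
ee_rot: [-179.8, 26.6, 159.3]
force: [0.8, -0.1, -0.8]
gripper_width: 56.1
gripper_force: 35.0
```

Request:
step_arm(
  plan=[-0.08,-2.69,0.043,0,0,0,-0.08,-2.69,0.043,0,0,0,-0.08,-2.69,0.043,0,0,0,-0.08,-2.69,0.043,0,0,0,-0.04,-1.35,0.02,0,0,0],
)

```text
time_s: 18.52
ee_pos: [415.8, -211.8, 148.5]
ee_rot: [-179.9, 26.6, 159.1]
force: [0.8, -0.2, -2.0]
gripper_width: 56.1
gripper_force: 35.0
```

Request:
step_arm(
  plan=[0,0,0,0,0,0,0,0,0,0,0,0,0,0,0,0,0,0],
)

```text
time_s: 18.77
ee_pos: [417.6, -209.2, 149.2]
ee_rot: [-179.9, 26.7, 159.2]
force: [-0.2, 0.2, -1.5]
gripper_width: 56.6
gripper_force: 35.0
```

Run:
```python
from to import *
st=sensors.state();print(st["ee_pos"],st["ee_rot"],np.round(st["qpos"],1),st["force"],st["gripper_width"])
o=np.array([-3.2,.3,-30.4])
w=viewer.grab_frame("wrist");save(w,"w4.png")
for n,z in(("dose_cup",st["ee_pos"][2]-30),("pad_top",55),("index_post",50),("wheel_grip",85)):
  for r in viewer.pinpoint(n,w)[:1]: print(n,np.round(r["location"]),round(r["score"],2),atz(w,r["location"],z).round(1))
print(proj(w,(546,-260,55)),proj(w,np.array(st["ee_pos"])+o))
print(to(np.r_[546,-260,75]-o))
```

```text
[ 417.63081167 -209.23276957  149.24021947] [-179.94072529   26.66061487  159.24928987] [ -31.2    2.7  128.7   12.    22.7 -110.4] [-0.19290783  0.23612155 -1.51526135] 56.5618392795488
dose_cup [322. 260.] 0.71 [ 414.6 -206.9  119.2]
index_post [535. 245.] 0.8 [523.1 -85.9  50. ]
[np.float64(318.57595540261843), np.float64(318.21742768878096)] [np.float64(318.45001413321046), np.float64(260.220004932281)]
[-10.45  -0.18  10.33]
```

View pics/w4.png

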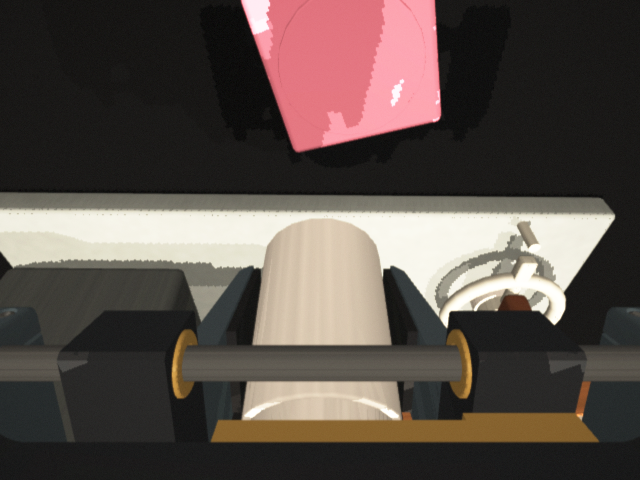

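Request:
step_arm(
  plan=[-0.87,0,0.86,0,0,0,-2.1,-0.05,2.07,0,0,0,-2.1,-0.05,2.07,0,0,0,-2.1,-0.05,2.07,0,0,0,-2.1,-0.03,2.07,0,0,0],
)

```text
time_s: 19.43
ee_pos: [536.4, -256.0, 110.1]
ee_rot: [-179.9, 26.9, 159.3]
force: [0.7, 0.6, -0.9]
gripper_width: 56.1
gripper_force: 35.0
```

Request:
step_arm(
  plan=[-1.18,0,1.17,0,0,0,0,0,0,0,0,0,0,0,0,0,0,0],
)

```text
time_s: 19.68
ee_pos: [549.5, -260.9, 104.6]
ee_rot: [-179.9, 26.7, 159.3]
force: [-1.2, 0.1, -1.3]
gripper_width: 55.9
gripper_force: 35.0
```

Run:
```python
from to import *
st=sensors.state();print(st["ee_pos"],st["ee_rot"],np.round(st["qpos"],1),st["force"],st["gripper_width"])
o=np.array([-3.2,.3,-30.4]);print("cup",np.array(st["ee_pos"])+o)
M=R.from_euler('xyz',st["ee_rot"],degrees=True).as_matrix()
print(to(np.r_[546.5,-260.3,57]-o),(M.T@[0,0,-1]).round(3))
for nm in("scene","side"):
  f=viewer.grab_frame(nm);save(f,nm+"5.png")
  for n,z in(("dose_cup",75),("pad_top",55)):
    for r in viewer.pinpoint(n,f)[:2]: print(nm,n,np.round(r["location"]),round(r["score"],2),atz(f,r["location"],z).round(1))
```

```text
[ 549.53912851 -260.93264231  104.60542281] [-179.93508353   26.73973994  159.32161971] [ -28.2   18.2  116.4   10.2   19.2 -106.4] [-1.23406719  0.13911572 -1.32922521] 55.88139856340736
cup [ 546.33912851 -260.63264231   74.20542281]
[0.77 0.04 1.54] [0.45  0.001 0.893]
scene dose_cup [175. 181.] 0.75 [ 530.9 -269.9   75. ]
scene dose_cup [175. 190.] 0.49 [ 560.1 -235.2   75. ]
scene pad_top [172. 194.] 0.61 [ 559.2 -253.4   55. ]
scene pad_top [401. 271.] 0.37 [475.7 329.8  55. ]
side dose_cup [354. 133.] 0.43 [ 555.8 -267.9   75. ]
side pad_top [354. 145.] 0.69 [ 544.1 -243.8   55. ]
```

Request:
step_arm(
  plan=[0.38,0.02,0.76,0,0,0,0.38,0.02,0.76,0,0,0,0,0,0,0,0,0],
)

```text
time_s: 20.23
ee_pos: [547.5, -260.1, 86.4]
ee_rot: [-180.0, 26.6, 159.3]
force: [-1.4, 0.6, -1.8]
gripper_width: 56.2
gripper_force: 35.0
```

Request:
step_arm(
  plan=[0.18,0,0.36,0,0,0,0.18,0,0.36,0,0,0,0.18,0,0.36,0,0,0,0,0,0,0,0,0],
)

```text
time_s: 20.57
ee_pos: [549.3, -261.1, 76.8]
ee_rot: [-179.9, 26.9, 159.3]
force: [-4.5, 2.1, 6.3]
gripper_width: 56.1
gripper_force: 35.0
```

Request:
step_arm(
  plan=[0.09,0,0.18,0,0,0,0.09,0,0.18,0,0,0,0,0,0,0,0,0],
)

```text
time_s: 20.82
ee_pos: [549.6, -261.2, 73.5]
ee_rot: [-179.9, 27.0, 159.3]
force: [-4.4, 3.4, 9.7]
gripper_width: 56.3
gripper_force: 35.0
```

Request:
step_arm(
  plan=[0.11,0,0.22,0,0,0,0.09,0,0.18,0,0,0,0,0,0,0,0,0],
)

```text
time_s: 21.07
ee_pos: [551.0, -261.9, 72.7]
ee_rot: [-179.9, 27.3, 159.3]
force: [-11.7, 7.3, 26.1]
gripper_width: 56.4
gripper_force: 35.0
```

Request:
step_arm(
  plan=[0.05,0,0.1,0,0,0,0,0,0,0,0,0,0,0,0,0,0,0],
)

```text
time_s: 21.32
ee_pos: [551.3, -262.0, 72.5]
ee_rot: [-179.9, 27.4, 159.3]
force: [-14.8, 8.2, 31.5]
gripper_width: 56.2
gripper_force: 35.0
```

Request:
step_arm(
  plan=[0,0,0,0,0,0,0,0,0,0,0,0,0,0,0,0,0,0,0,0,0,0,0,0,0,0,0,0,0,0],
)

```text
time_s: 21.73
ee_pos: [551.3, -262.0, 72.5]
ee_rot: [-179.9, 27.4, 159.3]
force: [-14.3, 7.4, 32.1]
gripper_width: 56.4
gripper_force: 35.0
```

Request:
step_arm(
  plan=[0,0,0,0,0,0,0,0,0,0,0,0,0,0,0,0,0,0,0,0,0,0,0,0,0,0,0,0,0,0],
)

```text
time_s: 22.15
ee_pos: [551.3, -262.0, 72.5]
ee_rot: [-179.9, 27.4, 159.3]
force: [-14.6, 7.1, 30.7]
gripper_width: 56.3
gripper_force: 35.0
```

Request:
step_arm(
  plan=[0,0,0,0,0,0,0,0,0,0,0,0,0,0,0,0,0,0],
)

```text
time_s: 22.4
ee_pos: [551.4, -262.0, 72.5]
ee_rot: [-179.9, 27.4, 159.3]
force: [-14.7, 8.2, 32.0]
gripper_width: 56.3
gripper_force: 35.0
```

Run:
```python
from to import *
st=sensors.state();print(st["ee_pos"],st["ee_rot"],np.round(st["qpos"],1),st["force"],st["gripper_width"])
w=viewer.grab_frame("wrist");s=viewer.grab_frame("scene");d=viewer.grab_frame("side")
print(viewer.pinpoint("dose_cup",w)[:1],proj(w,np.array(st["ee_pos"])+[-3.2,.3,-30.4]))
C=s["img"][120:245,120:270];D=d["img"][90:215,270:420]
cv2.imwrite("pics/p.png",cv2.resize(np.hstack([C,D,w["img"][190:450:2,180:480:2][:125]]),None,fx=1.75,fy=1.75,interpolation=3)[:,:,::-1])
```

```text
[ 551.35359539 -262.03230214   72.51655002] [-179.86056043   27.42563327  159.27432372] [ -28.2   21.1  118.7   14.4   13.4 -110.8] [-14.73809023   8.22902155  31.98278105] 56.28844984187234
[{'location': [321.2, 256.5], 'score': 0.63}] [np.float64(318.49662625805195), np.float64(259.7613794650151)]
```

View pics/p.png

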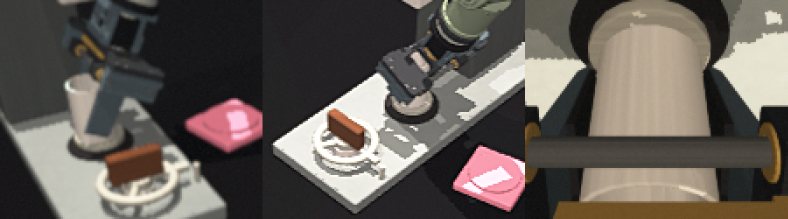

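Run:
```python
from h import *
w=viewer.grab_frame("wrist");p=np.array(sensors.state()["ee_pos"])
im=w["img"][:,:,::-1].copy();im=cv2.resize(im,None,fx=2.5,fy=2.5,interpolation=3)
a=np.linspace(0,2*np.pi,60)
def circ(c,r,z,col):
    pts=np.array([proj(w,(c[0]+r*np.cos(t),c[1]+r*np.sin(t),z)) for t in a])*2.5
    cv2.polylines(im,[pts.astype(int)],True,col,1)
circ((546.8,-260.4),34,43,(0,0,255));circ((p[0]-3.2,p[1]+.3),28,43,(0,255,0))
cv2.imwrite("pics/o.png",im[420:900,400:1200])
```

```text
(no output)
```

View pics/o.png

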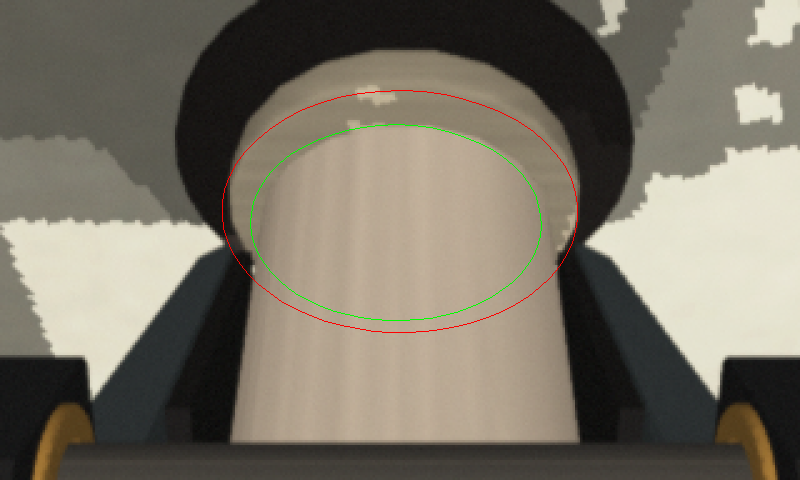

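The pad rim and cup base are within about 4 mm of concentric, and the pad is bottomed out and held for over a second. Now I'll retreat.

Request:
step_arm(
  plan=[-0.45,0,-0.89,0,0,0,-0.6,0,-1.2,0,0,0,-0.6,0,-1.2,0,0,0,0.5,0,-0.5,0,0,0,2,0,-1.95,0,0,0],
)

```text
time_s: 23.07
ee_pos: [520.4, -250.4, 115.0]
ee_rot: [-179.9, 27.1, 159.3]
force: [0.2, -0.4, -0.8]
gripper_width: 56.1
gripper_force: 35.0
```

Request:
step_arm(
  plan=[2,0,-1.95,0,0,0,2,0,-1.95,0,0,0,2,0,-1.95,0,0,0,2,0,-1.95,0,0,0,0,0,0,0,0,0],
)

```text
time_s: 23.48
ee_pos: [413.2, -208.5, 146.8]
ee_rot: [-180.0, 26.6, 159.2]
force: [-0.6, 0.9, -1.8]
gripper_width: 56.4
gripper_force: 35.0
```

Run:
```python
from to import *
from ik import *
st=sensors.state();print(st["ee_pos"],st["ee_rot"],np.round(st["qpos"],1),st["force"],st["gripper_width"])
w=viewer.grab_frame("wrist")
print(viewer.pinpoint("dose_cup",w)[:1],proj(w,np.array(st["ee_pos"])+[-3.2,.3,-30.4]))
M=R.from_euler('xyz',st["ee_rot"],degrees=True)
q=np.array(st["qpos"])
for nm,c,h in(("mid",(418,0,130),-20.8),("above",(418,176,100),-20.8),("aboveR",(418,176,100),-10),("onR",(418,175,22),-10),("on",(418,175,22),-20.8),("onR5",(418,175,22),-15)):
    Q,z=pose(h,27);f=np.array([np.cos(np.radians(h)),np.sin(np.radians(h)),0])
    P=np.array(c)+3.4*f+[0,0,30.4];r=ik(P,Q,q);q=r.x;print(nm,P.round(1),q.round(1),round(r.cost,4),"delta",to(P))
print((M.inv().apply([0,0,1])).round(3))
```

```text
[ 413.22191968 -208.51872345  146.78027204] [-179.99121511   26.58061978  159.24754712] [ -31.5    2.5  129.3   12.6   22.4 -111.4] [-0.57023272  0.9179972  -1.81334614] 56.38450105818918
[{'location': [322.5, 256.3], 'score': 0.69}] [np.float64(318.3946156261517), np.float64(260.3626017794644)]
mid [421.2  -1.2 160.4] [  7.8  -1.6 131.2 -26.7  29.  -40.4] 0.0 delta [ 5.73 19.74 -4.35]
above [421.2 174.8 130.4] [ 36.7   8.  126.3 -39.3  37.2  -2.4] 0.0 delta [12.65 36.2  -4.52]
aboveR [421.3 175.4 130.4] [ 34.    6.2 128.6 -38.1  30.7 -15.3] 0.0 delta [12.66 36.26 -4.52]
onR [421.3 174.4  52.4] [ 33.8  15.  134.7 -62.2  20.8  11.1] 0.0 delta [16.15 36.18  2.45]
on [421.2 173.8  52.4] [ 36.6  16.4 132.2 -56.3  27.4  17.4] 0.0 delta [16.14 36.12  2.46]
onR5 [421.3 174.1  52.4] [ 35.2  15.6 133.6 -59.4  23.9  14.1] 0.0 delta [16.15 36.15  2.46]
[-0.447 -0.    -0.894]
```

Request:
step_arm(
  plan=[0.45,1.3,-0.16,0,0,0,0.9,2.59,-0.32,0,0,0,0.9,2.59,-0.32,0,0,0,0.9,2.59,-0.32,0,0,0,0.9,2.59,-0.32,0,0,0],
)

```text
time_s: 24.0
ee_pos: [420.4, -87.8, 141.9]
ee_rot: [-180.0, 26.8, 159.2]
force: [1.1, -0.0, -1.1]
gripper_width: 56.3
gripper_force: 35.0
```

Request:
step_arm(
  plan=[0.9,2.59,-0.32,0,0,0,0.9,2.59,-0.32,0,0,0,0.9,2.59,-0.32,0,0,0,0.9,2.59,-0.32,0,0,0,0.9,2.59,-0.32,0,0,0],
)

```text
time_s: 24.42
ee_pos: [421.9, 51.0, 135.7]
ee_rot: [-180.0, 26.8, 159.3]
force: [0.8, -0.4, -1.1]
gripper_width: 57.0
gripper_force: 35.0
```

Request:
step_arm(
  plan=[0.9,2.59,-0.32,0,0,0,0.9,2.59,-0.32,0,0,0,0.9,2.59,-0.32,0,0,0,0.9,2.59,-0.32,0,0,0,0.45,1.3,-0.16,0,0,0],
)

```text
time_s: 24.83
ee_pos: [423.8, 177.5, 129.9]
ee_rot: [179.9, 26.8, 159.4]
force: [1.4, 0.0, -0.5]
gripper_width: 56.5
gripper_force: 35.0
```

Request:
step_arm(
  plan=[0,0,0,-0.0335,0,-0.067,0,0,0,-0.0335,0,-0.067,0,0,0,0,0,0,0,0,0,0,0,0],
)

```text
time_s: 25.17
ee_pos: [422.9, 173.2, 130.0]
ee_rot: [-179.9, 26.7, 167.8]
force: [-0.4, -0.3, -0.3]
gripper_width: 56.2
gripper_force: 35.0
```

Run:
```python
from to import *
st=sensors.state();print(st["ee_pos"],st["ee_rot"],np.round(st["qpos"],1),st["force"],st["gripper_width"])
w=viewer.grab_frame("wrist");d=viewer.grab_frame("side");s=viewer.grab_frame("scene")
for nm,f in(("w",w),("d",d),("s",s)):
  for n,z in(("scale",0),("canister",0),("pad_top",55),("dose_cup",st["ee_pos"][2]-30)):
    for r in viewer.pinpoint(n,f)[:3]: print(nm,n,np.round(r["location"]),round(r["score"],2),atz(f,r["location"],z).round(1))
M=R.from_euler('xyz',st["ee_rot"],degrees=True)
print((M.inv().apply([0,0,-1])).round(3),to((421.3,175.3,54)))
import cv2
cv2.imwrite("pics/f.png",np.hstack([cv2.resize(w["img"],(400,300)),cv2.resize(d["img"][180:360,250:430],(400,300))])[:,:,::-1])
```

```text
[422.90218667 173.21728519 129.98528677] [-179.89932637   26.74490399  167.76025659] [ 34.1   6.7 128.  -38.   32.1 -13.4] [-0.363168   -0.28022866 -0.33577627] 56.22479666849991
w scale [322. 150.] 0.9 [420.  174.5   0. ]
w canister [533. 112.] 0.77 [421.4 308.1   0. ]
w canister [ 60. 423.] 0.44 [ 787.6 -300.3    0. ]
w dose_cup [318. 260.] 0.7 [418.8 173.1 100. ]
d scale [338. 285.] 0.85 [417.5 188.7   0. ]
d scale [379. 342.] 0.59 [270.5 297.    0. ]
d canister [319. 324.] 0.71 [415.6 308.    0. ]
d pad_top [351. 143.] 0.63 [ 555.2 -247.7   55. ]
d dose_cup [259. 302.] 0.48 [534.4 363.2 100. ]
d dose_cup [337. 256.] 0.45 [425.4 177.5 100. ]
s scale [425. 240.] 0.86 [275.  294.7   0. ]
s scale [252. 192.] 0.8 [ 360.5 -178.2    0. ]
s scale [352. 250.] 0.65 [415.4 178.3   0. ]
s canister [400. 269.] 0.71 [407.8 298.6   0. ]
s canister [437. 366.] 0.35 [601.3 474.8   0. ]
s canister [232. 211.] 0.19 [ 462.7 -152.5    0. ]
s pad_top [176. 192.] 0.65 [ 545.4 -253.9   55. ]
s dose_cup [355. 213.] 0.58 [415.9 179.6 100. ]
s dose_cup [232. 214.] 0.29 [580.7 -21.6 100. ]
[0.45  0.002 0.893] [3.63 0.22 6.76]
```

View pics/f.png

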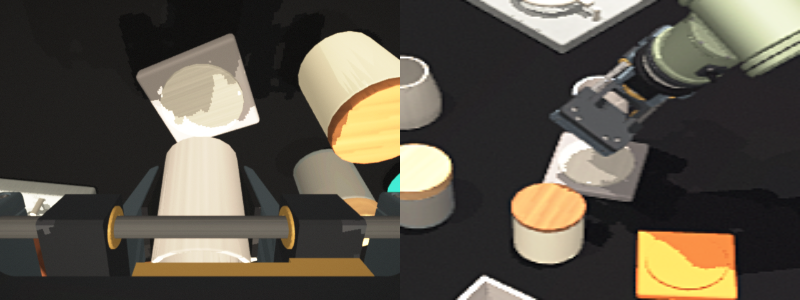

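The cup hangs over the grey scale, whose centre is about (420,174). The canister stands close on the +y side, so I'll aim about 6 mm to -y for clearance.

Request:
step_arm(
  plan=[0.5,-0.3,1,0,0,0,0.93,-0.26,1.84,0,0,0,0.93,0,1.84,0,0,0,0.93,0,1.84,0,0,0,0,0,0,0,0,0],
)

```text
time_s: 26.33
ee_pos: [419.6, 166.1, 54.6]
ee_rot: [-179.6, 26.5, 168.1]
force: [-1.2, -0.2, -1.1]
gripper_width: 56.3
gripper_force: 35.0
```

Request:
step_arm(
  plan=[0,0,0,0,0,0,0.09,0,0.18,0,0,0,0,0,0,0,0,0],
)

```text
time_s: 26.58
ee_pos: [422.3, 167.8, 56.6]
ee_rot: [-180.0, 26.9, 167.8]
force: [-0.3, 0.2, -0.2]
gripper_width: 55.9
gripper_force: 35.0
```

Request:
step_arm(
  plan=[0.09,0,0.18,0,0,0,0,0,0,0,0,0,0,0,0,0,0,0],
)

```text
time_s: 26.83
ee_pos: [421.8, 167.4, 54.1]
ee_rot: [-179.9, 26.9, 167.9]
force: [-0.7, -0.0, -0.8]
gripper_width: 56.2
gripper_force: 35.0
```

Request:
step_arm(
  plan=[0.045,0,0.09,0,0,0,0,0,0,0,0,0,0,0,0,0,0,0],
)

```text
time_s: 27.08
ee_pos: [421.5, 167.3, 52.6]
ee_rot: [-179.9, 26.8, 167.9]
force: [-0.3, 0.5, -0.5]
gripper_width: 56.0
gripper_force: 35.0
```

Request:
step_arm(
  plan=[0.045,0,0.09,0,0,0,0,0,0,0,0,0,0,0,0,0,0,0],
)

```text
time_s: 27.33
ee_pos: [421.7, 167.3, 52.1]
ee_rot: [-179.9, 26.9, 167.9]
force: [-4.0, 0.0, 5.5]
gripper_width: 56.3
gripper_force: 35.0
```

Request:
step_arm(
  plan=[0,0,0,0,0,0,0,0,0,0,0,0,0,0,0,0,0,0,0,0,0,0,0,0,0,0,0,0,0,0],
  hand=8.4,
)

```text
time_s: 27.75
ee_pos: [421.6, 167.3, 51.6]
ee_rot: [-179.9, 26.8, 167.9]
force: [-0.4, -0.7, -0.2]
gripper_width: 83.5
gripper_force: 0.0
```

Request:
step_arm(
  plan=[0,0,-0.5,0,0,0,0,0,-2,0,0,0,0,0,-3,0,0,0,0,0,-4,0,0,0,0,0,-4,0,0,0],
)

```text
time_s: 28.17
ee_pos: [360.6, 179.9, 172.6]
ee_rot: [-179.8, 26.6, 167.9]
force: [1.1, 1.4, 1.0]
gripper_width: 83.9
gripper_force: 0.0
```

Request:
step_arm(
  plan=[0,0,-3,0,0,0,0,0,-2,0,0,0,0,0,0,0,0,0,0,0,0,0,0,0,0,0,0,0,0,0],
)

```text
time_s: 28.58
ee_pos: [339.7, 184.6, 215.6]
ee_rot: [-179.8, 26.7, 167.9]
force: [-0.8, 0.3, -0.0]
gripper_width: 83.8
gripper_force: 0.0
```

Run:
```python
from h import *
st=sensors.state();print(st["ee_pos"],st["force"],st["gripper_width"],st["time_s"])
w=viewer.grab_frame("wrist");d=viewer.grab_frame("side");s=viewer.grab_frame("scene")
for nm,f in(("w",w),("d",d),("s",s)):
  for n,z in(("scale",0),("dose_cup",22),("canister",0),("pad_top",55),("index_post",50),("wheel_grip",85)):
    for r in viewer.pinpoint(n,f)[:3]: print(nm,n,np.round(r["location"]),round(r["score"],2),atz(f,r["location"],z).round(1))
g=[cv2.resize(w["img"],(400,300)),cv2.resize(d["img"][180:330,250:450],(400,300))]
h=[cv2.resize(s["img"][150:300,270:470],(400,300)),cv2.resize(s["img"][150:270,140:300],(400,300))]
cv2.imwrite("pics/e.png",np.vstack([np.hstack(g),np.hstack(h)])[:,:,::-1])
```

```text
[339.72357847 184.62980938 215.56621708] [-0.75393329  0.28314769 -0.02106482] 83.75040183222157 28.5833
w scale [330. 178.] 0.72 [420.3 175.3   0. ]
w dose_cup [319. 189.] 0.69 [414.6 166.4  22. ]
w canister [471. 154.] 0.93 [420.2 307.8   0. ]
w index_post [128. 315.] 0.91 [524. -83.  50.]
d scale [374. 341.] 0.97 [283.  298.7   0. ]
d scale [400. 194.] 0.72 [ 374.5 -165.6    0. ]
d scale [351. 146.] 0.58 [ 571.2 -291.5    0. ]
d dose_cup [339. 273.] 0.63 [422.9 170.1  22. ]
d canister [318. 326.] 0.83 [414.  314.1   0. ]
d pad_top [352. 143.] 0.66 [ 553.5 -247.5   55. ]
d index_post [337. 186.] 0.87 [530.3 -76.5  50. ]
d wheel_grip [317. 162.] 0.82 [ 600.7 -108.4   85. ]
s scale [425. 242.] 0.87 [283.  296.8   0. ]
s scale [353. 252.] 0.7 [418.4 184.2   0. ]
s scale [251. 191.] 0.65 [ 359.3 -183.7    0. ]
s dose_cup [349. 239.] 0.87 [409.1 165.8  22. ]
s canister [403. 271.] 0.71 [410.8 308.4   0. ]
s pad_top [176. 191.] 0.67 [ 541.8 -261.2   55. ]
s index_post [232. 214.] 0.59 [528.7 -81.2  50. ]
s index_post [197. 210.] 0.44 [ 565.4 -157.1   50. ]
s index_post [403. 269.] 0.38 [462.6 328.7  50. ]
s wheel_grip [195. 212.] 0.83 [ 606.8 -110.8   85. ]
```

```bash
python3 -c "
from workcell import env
print(env.job_done())"
```

```text
the job is handed in; nothing more can be done
None
```

I handed the job in at about 29 s of the 72 s: the wheel's nose points at the post, the pad was held fully down with the cup for over a second, and the cup is on the scale, about 9 mm off its middle by camera. I had used all 10 picture views, so the final check came from the networks' readings only; the hand-in returned no verdict.

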